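# Load and close the incubation chamber

### The arm

A 6-joint arm with a two-finger parallel gripper is mounted at the origin on a cart in front of the work surface, level with it; the furniture and walls round the work are solid. World frame = base frame: x ahead of the robot, y to its left, z up, the work surface at z = 0. Lengths are in m, angles in rad, forces in N, time in s.
With the tool pointing down it reaches from about 0.375 to 0.9 m from the base axis. Payload 3.1 kg.
Tool frame: the origin (TCP) lies between the finger pads; the fingertips stand 22 mm ahead of it and the grasp point (between the pads) lies 3 mm ahead of it (robot.nose_length is the z of the fingertips in the tool frame, in m); z points along the fingers, y is the direction in which the jaws open and shut (so a half turn about z gives the same grasp; the last joint's range is limited). The gripper opens to 87 mm and grips with 3 to 60 N. Pads are 19 mm wide; open, the fingers measure 117 mm over their backs; the gripper's body (75 mm by 190 mm) begins 51 mm behind the grasp point.
Start: joints at [1.056, 0.527, 1.433, -0, 1.181, -0.178], TCP at [0.206, 0.59, 0.245] pointing down, gripper open.
Joint ranges: [-3.08, 3.08], [-0.75, 2.2], [0.22, 2.44], [-1.43, 4.57], [0, 2.65], [-2.85, 2.85]. Speed limits (rad/s): [2.79, 2.79, 3.14, 3.14, 3.14, 3.14].

### API

Orientations are given as a unit quaternion [w, x, y, z].
In Python, from bench import robot, imaging gives the robot as it stands.
- The arm moves only by the tool move_arm, never from a script. Its arguments are lists of equal length, an entry for each row: "translation": the shift along the tool's x, y, z in m, a list of three; "twist": the turn, a rotation vector about the tool's x, y, z in rad, a list of three. In form: {"translation": [[tx, ty, tz], ...], "twist": [[ax, ay, az], ...]}. A call has 1 to 8 rows; each row is the pose to reach, as a shift and turn from the pose measured when the call began, along the tool's axes at that moment; what a row does not reach only later rows make up. A row lasts 1/8 s, in which the tool goes at most 62.5 mm and 10.7 degrees, less where a joint would pass 70% of its speed; a pose out of reach is approached as far as the arm can. A call with a gripper value outside its range is refused whole. "claw" is the opening, from -1 (shut) to 1 (fully open), set as the call begins (left out, the last holds). The fingers move at their own pace and stop on an object; the grip force is fixed at half the most. Time passes only in rows, so rows that repeat a pose let the fingers close. It gives the time, the measured TCP pose, the force and the opening at its end, in the units of the state.
- robot.read_state(): the state, without advancing time (a new reading comes with each control period).
- imaging.capture(name): name is "side" or "top" or "wrist"; returns a dict with "color" (420x560x3 uint8, blue, green, red), "mtx" (3x3 intrinsics, pixels), "extrinsics" (4x4, takes a point from world to camera coordinates). Camera axes: x right, y down, z forward; pixel columns grow to the right and rows downward; lengths in m; the calibration is good to about 2 mm. A picture is of the moment at which its call begins. There is no depth.
- robot.sign_off(): hands the job in, once; it reports no verdict.
The state is a dict: "t": time; "joints": joint angles; "joint_velocities": joint speeds; "effort": joint torques, N m; "tcp_pos": TCP position; "orientation": TCP orientation; "ft_force": force on the tool from outside, world axes, zero at the start; "torque": the same for the moment, N m; "finger_gap": finger opening in m.
Only numpy, scipy, OpenCV 4.12 (cv2) and the standard library are available. Lean on these libraries where they do the work, as an engineer would, in place of code of your own. Each camera call takes 0.05 s, during which the arm holds its last target.

### The job

Load the culture dish into the open incubation chamber and close it: set the dish upright in the middle of the circle marked on the chamber's floor and let go, then lay the cover plate, grip bar up, in the chamber's mouth so that it rests on the two raised seal bars. Press the cover down at both ends until the seals have gone in and it sits level and fully home on the ledge, with the dish still on its circle; leave the beaker and the measuring cylinder behind it where they stand.

Things in the scene. Friction and masses are not known exactly. Their poses are not given: they have to be found in the camera images.
- chamber: Incubation chamber: open rectangular grey box with a white inside, 136 mm (its x) by 186 mm (its y), rim 42 mm high, fixed to the bench. Origin: centre of its underside; z up; its blank black front panel faces its -x, toward the robot. The mouth inside the rim is 116 mm (x) by 166 mm (y) and goes 12 mm down to a white ledge 30 mm above the origin. Inside the ledge a bay of 92 mm (x) by 124 mm (y) goes on down to the floor, 6 mm above the origin.
- chamber_circle (a point): Centre of the 76 mm circle marked on the chamber's floor, 6 mm above the chamber's origin.
- chamber_ledge (a point): Centre of the chamber's mouth at the height of the ledge, 30 mm above the chamber's origin; the underside of the cover is at this height when it is home.
- seal_left (a joint): Black rubber seal bar across the +y end of the ledge (86 mm along the chamber's x, 11 mm wide, centred 72 mm from the middle). Value in m: 0 = its top stands 7 mm above the ledge, 0.007 = pushed in level with the ledge. It starts between 0 and 0.002, goes down under about 5 N, and stays where it is pushed to; it does not spring back and the cover's weight does not move it.
- seal_right (a joint): The same kind of seal bar across the chamber's -y end; the same values and behaviour.
- cover: Loose flat aluminium cover plate, 110 mm (x) by 160 mm (y) by 8 mm, 0.2 kg, with an upright black grip bar in the middle of its top: 14 mm wide (x), 80 mm long (y), 23 mm high, its top 31 mm above the origin. Origin: centre of the underside; z up. It fits the mouth with 3 mm play on each side, either way round; when home its top face is 4 mm below the rim. It starts lying flat on the bench to the left or right of the chamber, its long side roughly along world x.
- dish: Loose round clear culture dish with its cover on (one piece), 66 mm across, 15 mm high; the part that fingers meet is 60 mm across and 12 mm high. Origin: centre of the underside; z up. It starts on the bench on the other side of the chamber from the cover plate.
- beaker: Bystander: small glass beaker, 62 mm across, 70 mm high, behind the chamber. Origin: centre of the underside.
- cylinder: Bystander: measuring cylinder, foot 62 mm, 186 mm high, behind the chamber. Origin: centre of the underside.
There are look-alikes about, which are no part of the job. What is shaped like the cover but purple is not meant.

How it is judged:
On the way, in this order (a step that is already met when the one before it is completed fails the run):
1. the dish stands on the circle in the chamber, let go (horizontal distance between dish and chamber_circle below 0.012 m and z of dish in the frame of chamber_circle below 0.004 m and angle between dish's own z axis and vertical below 0.08 rad and contact force between dish and the fingers below 0.05 N and linear speed of dish below 0.02 m/s), for 0.2 s.
2. the cover lies in the mouth on both raised seal bars, which are still up (horizontal distance between cover and chamber_ledge below 0.008 m and angle between the y axis of cover and the y axis of chamber, either way round below 0.08 rad and z of cover in the frame of chamber_ledge between 0.003 and 0.0085 m and angle between cover's own z axis and vertical below 0.06 rad and value of joint each of seal_left, seal_right below 0.0045 m and contact force between cover and chamber above 0.2 N), for 0.02 s.
At the end, for the whole second after the job is handed in: The dish stands upright on the chamber floor within 12 mm of the circle's centre. The cover lies grip bar up in the mouth (within 8 mm and 0.08 rad), level within 0.015 rad, its underside within 1.2 mm of the ledge at its middle, both seal bars pushed in by 6 mm or more; everything is at rest (horizontal distance between dish and chamber_circle below 0.012 m and z of dish in the frame of chamber_circle below 0.004 m and angle between dish's own z axis and vertical below 0.08 rad and horizontal distance between cover and chamber_ledge below 0.008 m and angle between the y axis of cover and the y axis of chamber, either way round below 0.08 rad and z of cover in the frame of chamber_ledge between -0.003 and 0.0012 m and angle between cover's own z axis and vertical below 0.015 rad and value of joint each of seal_left, seal_right above 0.006 m and linear speed of each of cover, dish below 0.01 m/s); the robot touches nothing.
It fails at once if the beaker is moved by more than 30 mm (distance of beaker from where it was at the start of the episode above 0.03 m).
It fails at once if the measuring cylinder is moved by more than 30 mm (distance of cylinder from where it was at the start of the episode above 0.03 m).
It also fails if it takes over 72 s, if anything falls off the work surface, if the arm or the gripper's body presses on something with over 40 N, if the wrist force passes 120 N, or if a joint passes its speed limit or range.

## Working session

There is one attempt and no reset: what is moved stays moved. The work goes in short steps, Python scripts to look and compute and a tool call to move; the robot and the scene stay as the last step left them, time stands still between calls to the robot, and variables do not carry over. Pictures are saved under pics/ and viewed, and the job is handed in when it is done.

Besides the shell and the picture viewer there is one more tool, called after "Emit:" in YAML: its name, and indented under it one key for each argument. move_arm: Moves the arm, as the interface text tells. Its arguments: {"type":"object","properties":{"translation":{"type":"array"},"twist":{"type":"array"},"claw":{"type":"number"}},"required":["translation","twist"]}

```bash
mkdir -p pics
python3 - <<'E'
from bench import robot, imaging
import cv2,json
s=robot.read_state();print(s)
for n in("top","side","wrist"):
    d=imaging.capture(n);cv2.imwrite(f"pics/{n}0.png",d["color"]);print(n,d["mtx"].tolist(),d["extrinsics"].round(4).tolist())
E
```

```text
{'t': 0.0, 'joints': array([ 1.05646366e+00,  5.28432750e-01,  1.43389887e+00, -1.47439390e-06,
        1.18140647e+00, -1.78540199e-01]), 'joint_velocities': array([0.00085161, 0.0013635 , 0.00108293, 0.0012158 , 0.00044367,
       0.00063977]), 'effort': array([-7.54637040e-04, -4.40027547e+01, -1.76600897e+01,  6.33445778e-02,
        5.80561347e-02, -1.22015258e-04]), 'tcp_pos': array([0.20560133, 0.58948706, 0.24359322]), 'orientation': array([-3.63597560e-04,  1.67108162e-01,  9.85937986e-01, -1.00921620e-03]), 'ft_force': array([-0.02251024,  0.35849455,  0.42942142]), 'torque': array([-0.02892388, -0.08032138, -0.01944803]), 'finger_gap': 0.0870602222082058}
top [[453.945161206995, 0.0, 276.6678583587145], [0.0, 453.945161206995, 211.96442784688512], [0.0, 0.0, 1.0]] [[-0.0067, -1.0, -0.0049, -0.0047], [-0.9965, 0.007, -0.0836, 0.579], [0.0837, 0.0043, -0.9965, 1.4031], [0.0, 0.0, 0.0, 1.0]]
side [[402.59615629974513, 0.0, 279.66900206895986], [0.0, 402.59615629974513, 208.30559663971076], [0.0, 0.0, 1.0]] [[0.9245, -0.3806, 0.0216, -0.5178], [-0.1709, -0.4645, -0.8689, 0.1563], [0.3407, 0.7996, -0.4945, 0.809], [0.0, 0.0, 0.0, 1.0]]
wrist [[326.83180904050613, 0.0, 277.31216154992484], [0.0, 326.83180904050613, 209.12425398270423], [0.0, 0.0, 1.0]] [[0.3289, 0.9444, -0.0021, -0.6233], [0.9013, -0.3133, 0.2991, -0.0376], [0.2818, -0.1002, -0.9542, 0.3913], [0.0, 0.0, 0.0, 1.0]]
```

View pics/top0.png

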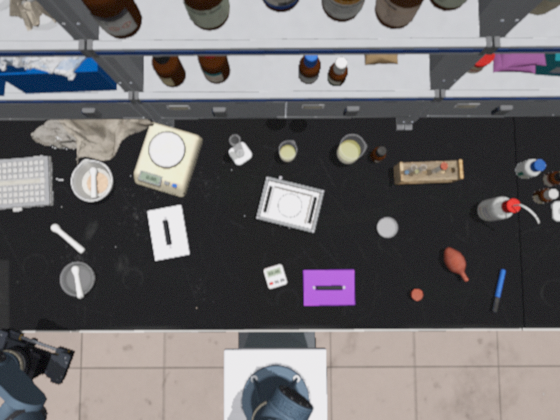

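View pics/side0.png

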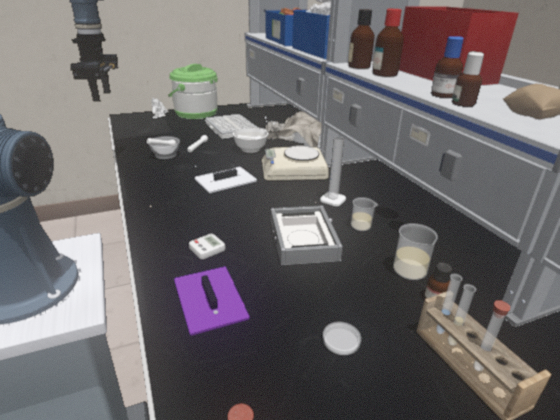

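View pics/wrist0.png

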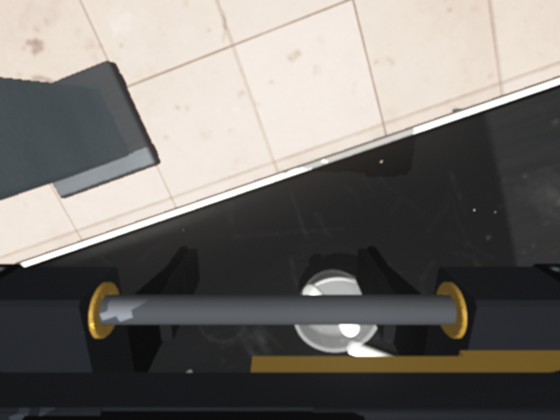

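Run:
```python
import cv2
a=cv2.imread("pics/top0.png")
cv2.imwrite("pics/top0c.png",cv2.resize(a[150:350,140:400],None,fx=3,fy=3,interpolation=cv2.INTER_CUBIC))
```

```text
(no output)
```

View pics/top0c.png

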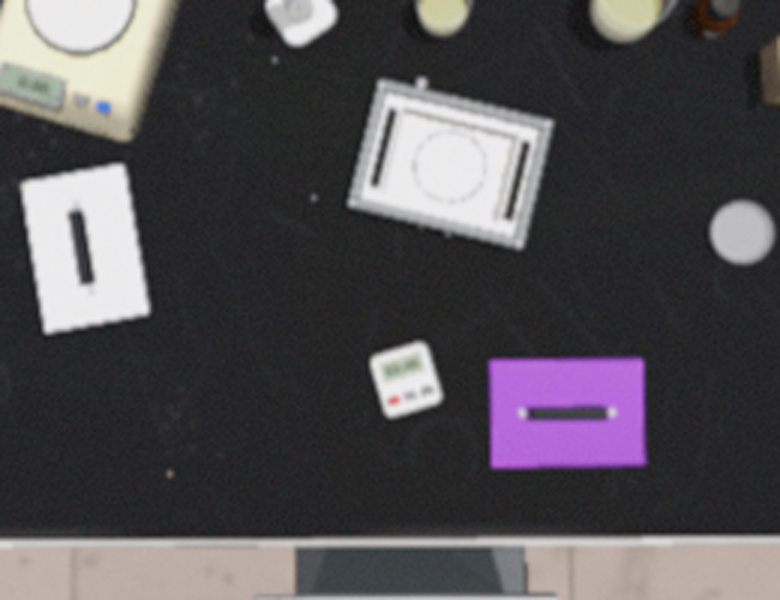

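The top view shows these candidates:
- **Cover:** white plate with a black bar at (168,232), purple look-alike at (329,288), balance pan at (167,150), and tip rack at (22,183). I choose the white plate at (168,232).
- **Dish:** clear disc at (387,227), bowls at (92,181) and (77,279), and red cap at (417,295). I choose the disc at (387,227).
- **Chamber:** (290,205).
- **Bystanders:** cylinder at (238,152) and beaker at (288,151), with a bigger beaker at (350,150).

The close crop confirms both the white plate and the disc.

```bash
cat > h.py <<'E'
import numpy as np, cv2
from scipy.spatial.transform import Rotation as R
from bench import robot, imaging
def ray(d,uv,z):
    K=d["mtx"];E=d["extrinsics"];Rm=E[:3,:3];t=E[:3,3]
    c=-Rm.T@t; v=Rm.T@np.linalg.solve(K,[uv[0],uv[1],1.])
    return c+v*(z-c[2])/v[2]
def proj(d,P):
    P=np.atleast_2d(P);q=(d["extrinsics"][:3,:3]@P.T).T+d["extrinsics"][:3,3]
    q=(d["mtx"]@q.T).T; return q[:,:2]/q[:,2:]
def rot(s=None):
    q=(s or robot.read_state())["orientation"];return R.from_quat([q[1],q[2],q[3],q[0]])
def goal(p,yaw,s=None):
    """tool down, jaw axis (y) at world angle yaw (mod pi). prints translation, twist in tool frame"""
    s=s or robot.read_state();r=rot(s)
    best=None
    for k in(0,1):
        a=yaw+k*np.pi; y=np.array([np.cos(a),np.sin(a),0]);z=np.array([0,0,-1.]);x=np.cross(y,z)
        g=R.from_matrix(np.c_[x,y,z]);w=(r.inv()*g).as_rotvec()
        if best is None or np.linalg.norm(w)<np.linalg.norm(best):best=w
        print("  opt",k,w.round(4))
    t=r.inv().apply(np.array(p)-s["tcp_pos"])
    print("tcp",s["tcp_pos"].round(4),"j",s["joints"].round(2),"gap",round(s["finger_gap"],4),"t",round(s["t"],2));print("trans",t.round(4),"twist",best.round(4));return t,best
E
python3 - <<'E'
from h import *
d=imaging.capture("top")
f=lambda c:((c[0]+.5)/3-.5+140,(c[1]+.5)/3-.5+150)
for n,z,cs in(("rim",.042,[(380,80),(553,121),(522,247),(348,207)]),("cov",.008,[(21,184),(124,164),(150,314),(44,333)]),("dish",.015,[(742,232)]),("circ",.006,[(450,167)]),("bar",.031,[(82,247)]),("beak",0.07,[(443,5)])):
    P=np.array([ray(d,f(c),z) for c in cs]);print(n,P[:,:2].round(4).tolist(),P.mean(0).round(4))
    if len(P)==4:
        print([np.linalg.norm(P[i]-P[i-1]).round(4) for i in range(4)],[np.degrees(np.arctan2(*(P[(i+1)%4]-P[i])[1::-1])).round(1) for i in range(4)])
E
```

```text
rim [[0.6895, 0.0228], [0.6451, -0.1567], [0.5145, -0.1227], [0.5571, 0.0566]] [ 0.6015 -0.05    0.042 ]
[np.float64(0.1366), np.float64(0.1849), np.float64(0.135), np.float64(0.1843)] [np.float64(-103.9), np.float64(165.4), np.float64(76.6), np.float64(-14.3)]
cov [[0.5863, 0.4055], [0.6069, 0.2962], [0.448, 0.2671], [0.4288, 0.3785]] [0.5175 0.3368 0.008 ]
[np.float64(0.1598), np.float64(0.1112), np.float64(0.1616), np.float64(0.1131)] [np.float64(-79.3), np.float64(-169.6), np.float64(99.8), np.float64(9.7)]
dish [[0.5297, -0.3561]] [ 0.5297 -0.3561  0.015 ]
circ [[0.6014, -0.0501]] [ 0.6014 -0.0501  0.006 ]
bar [[0.5181, 0.3341]] [0.5181 0.3341 0.031 ]
beak [[0.7621, -0.0429]] [ 0.7621 -0.0429  0.07  ]
```

Run:
```python
from h import *
y=np.radians(76)
for p in([.45,.2,.2],[.53,-.1,.2],[.53,-.356,.2]):goal(p,y)
```

```text
opt 0 [-0.0013 -0.0003 -0.0915]
  opt 1 [-5.0000e-04  1.9000e-03  3.0501e+00]
tcp [0.2057 0.5897 0.2439] j [ 1.06  0.53  1.43  0.    1.18 -0.18] gap 0.087 t 0.2
trans [-0.3591 -0.2874  0.0442] twist [-0.0013 -0.0003 -0.0915]
  opt 0 [-0.0013 -0.0003 -0.0915]
  opt 1 [-5.0000e-04  1.9000e-03  3.0501e+00]
tcp [0.2057 0.5897 0.2439] j [ 1.06  0.53  1.43  0.    1.18 -0.18] gap 0.087 t 0.2
trans [-0.5335 -0.5443  0.0445] twist [-0.0013 -0.0003 -0.0915]
  opt 0 [-0.0013 -0.0003 -0.0915]
  opt 1 [-5.0000e-04  1.9000e-03  3.0501e+00]
tcp [0.2057 0.5897 0.2439] j [ 1.06  0.53  1.43  0.    1.18 -0.18] gap 0.087 t 0.2
trans [-0.6178 -0.786   0.0448] twist [-0.0013 -0.0003 -0.0915]
```

Emit:
move_arm:
  translation:
    - [-0.359,-0.287,0.044]
    - [-0.359,-0.287,0.044]
    - [-0.359,-0.287,0.044]
    - [-0.359,-0.287,0.044]
    - [-0.359,-0.287,0.044]
    - [-0.359,-0.287,0.044]
    - [-0.359,-0.287,0.044]
    - [-0.359,-0.287,0.044]
  twist:
    - [0,0,-0.09]
    - [0,0,-0.09]
    - [0,0,-0.09]
    - [0,0,-0.09]
    - [0,0,-0.09]
    - [0,0,-0.09]
    - [0,0,-0.09]
    - [0,0,-0.09]
  claw: 1

```text
t: 1.2
tcp_pos: [0.4519, 0.1976, 0.2]
orientation: [0.0, 0.124, 0.992, -0.001]
ft_force: [0.5, -0.3, 0.8]
finger_gap: 0.0869
```

Run:
```python
from h import *
y=np.radians(76)
for p in([.53,-.356,.12],):goal(p,y)
```

```text
opt 0 [-0.0015  0.0003 -0.0053]
  opt 1 [4.0000e-04 2.3000e-03 3.1363e+00]
tcp [0.4519 0.1976 0.2   ] j [ 0.19  0.42  1.8  -0.    0.92 -1.13] gap 0.0869 t 1.2
trans [-0.2124 -0.517   0.0808] twist [-0.0015  0.0003 -0.0053]
```

Emit:
move_arm:
  translation:
    - [-0.212,-0.517,0.08]
    - [-0.212,-0.517,0.08]
    - [-0.212,-0.517,0.08]
    - [-0.212,-0.517,0.08]
    - [-0.212,-0.517,0.08]
    - [-0.212,-0.517,0.08]
    - [-0.212,-0.517,0.08]
    - [-0.212,-0.517,0.08]
  twist:
    - [0,0,0]
    - [0,0,0]
    - [0,0,0]
    - [0,0,0]
    - [0,0,0]
    - [0,0,0]
    - [0,0,0]
    - [0,0,0]

```text
t: 2.2
tcp_pos: [0.5202, -0.2918, 0.1299]
orientation: [0.0, 0.125, 0.992, -0.001]
ft_force: [1.4, 0.1, 0.5]
finger_gap: 0.0872
```

Emit:
move_arm:
  translation:
    - [0,-0.05,0]
    - [0,-0.05,0]
    - [0,-0.05,0]
  twist:
    - [0,0,0]
    - [0,0,0]
    - [0,0,0]

```text
t: 2.58
tcp_pos: [0.5072, -0.3396, 0.1295]
orientation: [-0.0, 0.125, 0.992, 0.0]
ft_force: [0.4, -0.4, -0.4]
finger_gap: 0.0869
```

Run:
```python
from h import *
y=np.radians(76)
goal([.53,-.356,.12],y)
d=imaging.capture("wrist");cv2.imwrite("pics/w1.png",d["color"])
d=imaging.capture("top");cv2.imwrite("pics/t1.png",d["color"])
```

```text
opt 0 [ 0.     -0.0009 -0.0067]
  opt 1 [-1.5000e-03 -1.0000e-04  3.1349e+00]
tcp [ 0.5072 -0.3396  0.1295] j [-0.77  0.65  1.57 -0.    0.92 -2.09] gap 0.0869 t 2.58
trans [-0.0261 -0.0102  0.0095] twist [ 0.     -0.0009 -0.0067]
```

View pics/w1.png

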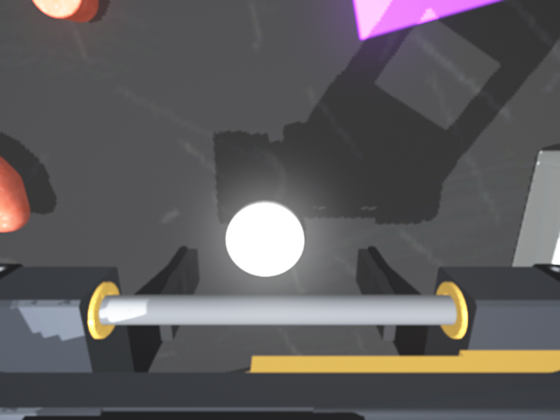

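The wrist view shows the dish as an overexposed disc at (265,238), radius about 39 px, between the fingers.

Run:
```python
from h import *
d=imaging.capture("wrist");g=d["color"].min(2)
m=(g>225).astype(np.uint8);m[260:]=0
c,_=cv2.findContours(m,0,2);c=max(c,key=cv2.contourArea)
print(cv2.minEnclosingCircle(c));
(u,v),r=cv2.minEnclosingCircle(c)
print(ray(d,(u,v),.012),ray(d,(u-r,v),.012),ray(d,(u+r,v),.012))
print(proj(d,[.5297,-.3561,.015]))
s=robot.read_state();print(proj(d,s["tcp_pos"]+[0,0,-.022]))
```

```text
((262.7337646484375, 239.5), 38.99439239501953)
[ 0.52997957 -0.3577364   0.012     ] [ 0.52183959 -0.38987959  0.012     ] [ 0.53811874 -0.32559639  0.012     ]
[[264.37456108 240.14075932]]
[[278.7179128 263.2564434]]
```

Emit:
move_arm:
  translation:
    - [-0.026,-0.011,0.02]
    - [-0.026,-0.011,0.02]
    - [-0.026,-0.011,0.06]
    - [-0.026,-0.011,0.09]
    - [-0.026,-0.011,0.105]
    - [-0.026,-0.011,0.105]
    - [-0.026,-0.011,0.105]
  twist:
    - [0,0,0]
    - [0,0,0]
    - [0,0,0]
    - [0,0,0]
    - [0,0,0]
    - [0,0,0]
    - [0,0,0]

```text
t: 3.6
tcp_pos: [0.5309, -0.3559, 0.0262]
orientation: [0.0, 0.124, 0.992, -0.001]
ft_force: [0.4, 0.0, -0.1]
finger_gap: 0.0867
```

Emit:
move_arm:
  translation:
    - [0,0,0]
    - [0,0,0]
    - [0,0,0]
    - [0,0,0]
    - [0,0,0]
    - [0,0,0]
  twist:
    - [0,0,0]
    - [0,0,0]
    - [0,0,0]
    - [0,0,0]
    - [0,0,0]
    - [0,0,0]
  claw: -0.2

```text
t: 4.35
tcp_pos: [0.531, -0.3559, 0.0264]
orientation: [0.0, 0.124, 0.992, -0.001]
ft_force: [-0.4, 1.0, 2.5]
finger_gap: 0.0579
```

Emit:
move_arm:
  translation:
    - [0,0,-0.03]
    - [0,0,-0.07]
    - [0,0,-0.1]
    - [0,0,-0.1]
    - [0,0,-0.1]
  twist:
    - [0,0,0]
    - [0,0,0]
    - [0,0,0]
    - [0,0,0]
    - [0,0,0]

```text
t: 4.97
tcp_pos: [0.5302, -0.3551, 0.1253]
orientation: [-0.0, 0.124, 0.992, -0.0]
ft_force: [0.6, 0.6, -0.8]
finger_gap: 0.0578
```

Run:
```python
from h import *
goal([.6015,-.05,.12],np.radians(76))
d=imaging.capture("wrist");cv2.imwrite("pics/w2.png",d["color"])
```

```text
opt 0 [-0.0006 -0.0006 -0.0037]
  opt 1 [-9.0000e-04  9.0000e-04  3.1379e+00]
tcp [ 0.5302 -0.3551  0.1253] j [-0.76  0.69  1.5  -0.    0.96 -2.09] gap 0.0578 t 4.97
trans [0.0058 0.3133 0.0051] twist [-0.0006 -0.0006 -0.0037]
```

View pics/w2.png

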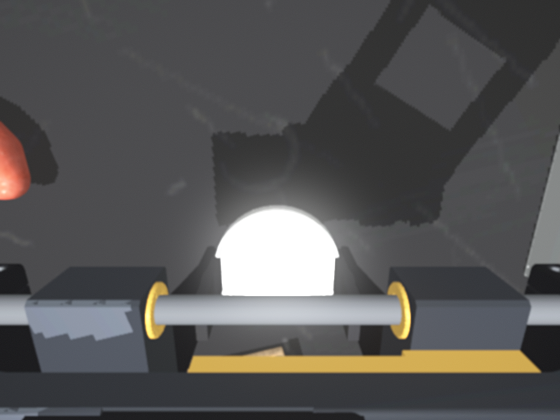

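The dish is held between the fingers and fills about (218–338, 205–295). I'm carrying it over the chamber.

Emit:
move_arm:
  translation:
    - [0.006,0.313,0]
    - [0.006,0.313,0]
    - [0.006,0.313,0]
    - [0.006,0.313,0]
    - [0.006,0.313,0]
    - [0.006,0.313,0]
    - [0.006,0.313,0]
    - [0.006,0.313,0]
  twist:
    - [0,0,0]
    - [0,0,0]
    - [0,0,0]
    - [0,0,0]
    - [0,0,0]
    - [0,0,0]
    - [0,0,0]
    - [0,0,0]

```text
t: 6.02
tcp_pos: [0.6007, -0.0517, 0.1242]
orientation: [-0.001, 0.125, 0.992, -0.0]
ft_force: [-0.5, -0.8, -0.6]
finger_gap: 0.0576
```

Run:
```python
from h import *
goal([.6015,-.05,.0325],np.radians(76))
d=imaging.capture("wrist");cv2.imwrite("pics/w3.png",d["color"])
```

```text
opt 0 [-0.0003 -0.0025 -0.0057]
  opt 1 [-3.8000e-03  5.0000e-04  3.1359e+00]
tcp [ 0.6007 -0.0517  0.1242] j [-0.27  0.65  1.59 -0.    0.9  -1.59] gap 0.0576 t 6.03
trans [-0.0006  0.0018  0.0917] twist [-0.0003 -0.0025 -0.0057]
```

View pics/w3.png

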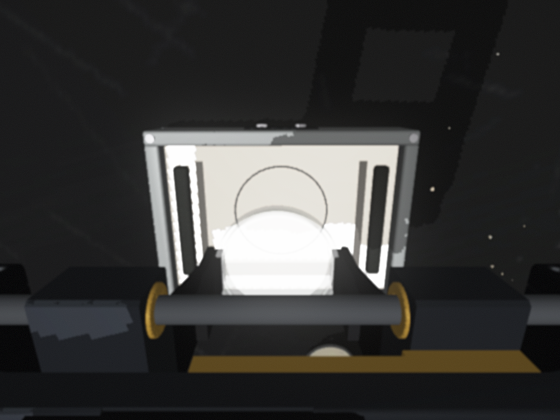

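The wrist view shows the chamber's near-side rim corners at (148,136) and (415,135), square to the tool. The circle is centred on column 281, in line with the held dish.

Run:
```python
from h import *
d=imaging.capture("wrist")
a=ray(d,(148,136),.042);b=ray(d,(416,135),.042);print(a,b,np.degrees(np.arctan2(*(a-b)[1::-1])))
y=(a-b)/np.linalg.norm(a-b);x=np.array([y[1],-y[0],0]);print(np.linalg.norm(a-b),(a+b)/2+x*.068)
```

```text
[ 0.51825247 -0.12032898  0.042     ] [0.56170943 0.05257282 0.042     ] -104.108427542157
0.17827938962819173 [ 0.47403209 -0.01730256  0.042     ]
```

Emit:
move_arm:
  translation:
    - [0,0.001,0.02]
    - [0,0.001,0.05]
    - [0,0.001,0.07]
    - [0,0.001,0.08]
    - [0,0.001,0.088]
    - [0,0.001,0.09]
    - [0,0.001,0.09]
    - [0,0.001,0.09]
  twist:
    - [0,0,0]
    - [0,0,0]
    - [0,0,0]
    - [0,0,0]
    - [0,0,0]
    - [0,0,0]
    - [0,0,0]
    - [0,0,0]

```text
t: 7.12
tcp_pos: [0.6013, -0.0509, 0.0351]
orientation: [-0.0, 0.125, 0.992, -0.0]
ft_force: [0.1, -0.3, 0.8]
finger_gap: 0.0577
```

Emit:
move_arm:
  translation:
    - [0,0,0.002]
    - [0,0,0.0035]
    - [0,0,0.0035]
  twist:
    - [0,0,0]
    - [0,0,0]
    - [0,0,0]

```text
t: 7.5
tcp_pos: [0.6016, -0.0508, 0.0324]
orientation: [0.0, 0.125, 0.992, -0.0]
ft_force: [-0.9, 0.2, 3.8]
finger_gap: 0.0577
```

Emit:
move_arm:
  translation:
    - [0,0,0]
    - [0,0,0]
    - [0,0,0]
    - [0,0,0]
    - [0,0,0]
  twist:
    - [0,0,0]
    - [0,0,0]
    - [0,0,0]
    - [0,0,0]
    - [0,0,0]
  claw: 0.72

```text
t: 8.12
tcp_pos: [0.6015, -0.0508, 0.0323]
orientation: [-0.0, 0.125, 0.992, -0.0]
ft_force: [0.6, 0.0, -0.8]
finger_gap: 0.0748
```

Emit:
move_arm:
  translation:
    - [0,0,-0.03]
    - [0,0,-0.08]
    - [0,0,-0.13]
    - [0,0,-0.17]
    - [0,0,-0.17]
    - [0,0,-0.17]
  twist:
    - [0,0,0]
    - [0,0,0]
    - [0,0,0]
    - [0,0,0]
    - [0,0,0]
    - [0,0,0]

```text
t: 8.88
tcp_pos: [0.6008, -0.0506, 0.2017]
orientation: [-0.001, 0.125, 0.992, -0.0]
ft_force: [-1.2, 0.6, 0.0]
finger_gap: 0.0747
```

Run:
```python
from h import *
goal([.518,.336,.2],np.radians(100.1))
d=imaging.capture("wrist");cv2.imwrite("pics/w4.png",d["color"])
```

```text
opt 0 [ 1.000e-04 -1.500e-03 -4.266e-01]
  opt 1 [-2.000e-03 -1.000e-04  2.715e+00]
tcp [ 0.6008 -0.0506  0.2017] j [-0.27  0.55  1.53 -0.    1.06 -1.59] gap 0.0747 t 8.88
trans [0.176  0.354  0.0019] twist [ 1.000e-04 -1.500e-03 -4.266e-01]
```

View pics/w4.png

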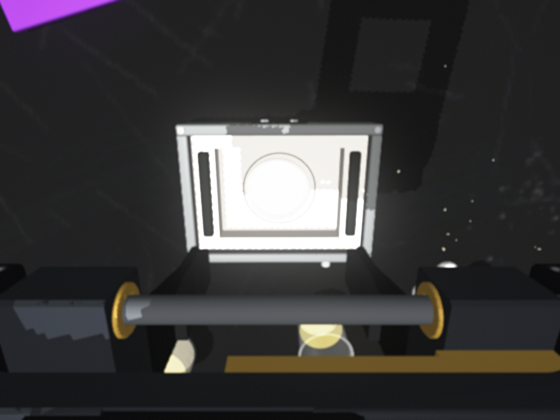

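The dish sits centred on its circle at about (279,187). I'm zooming in to refine the chamber pose.

Run:
```python
import cv2
a=cv2.imread("pics/w4.png")
cv2.imwrite("pics/w4c.png",cv2.resize(a[115:270,170:390],None,fx=3.5,fy=3.5,interpolation=cv2.INTER_CUBIC))
```

```text
(no output)
```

View pics/w4c.png

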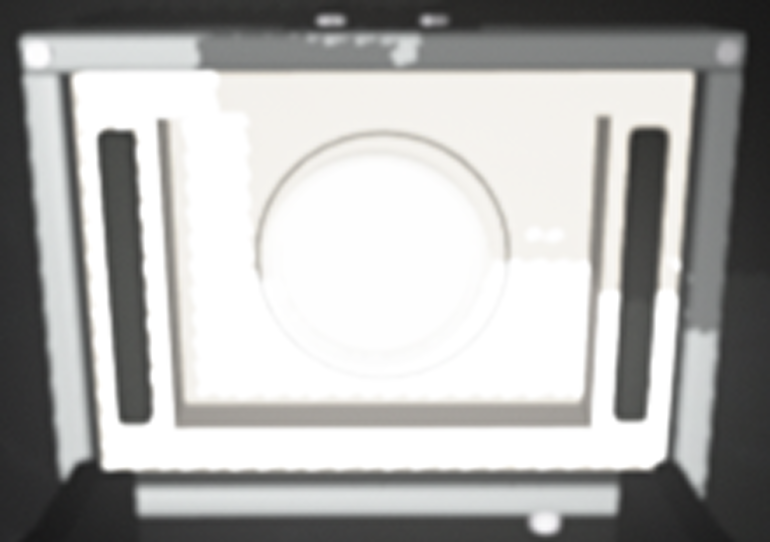

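Emit:
move_arm:
  translation:
    - [0.176,0.354,0]
    - [0.176,0.354,0]
    - [0.176,0.354,0]
    - [0.176,0.354,0]
    - [0.176,0.354,0]
    - [0.176,0.354,0]
    - [0.176,0.354,0]
    - [0.176,0.354,0]
  twist:
    - [0,0,0.18]
    - [0,0,0.36]
    - [0,0,0.54]
    - [0,0,0.72]
    - [0,0,0.9]
    - [0,0,1.08]
    - [0,0,1.26]
    - [0,0,1.44]
  claw: 1

```text
t: 9.93
tcp_pos: [0.5153, 0.3388, 0.1991]
orientation: [-0.002, 0.745, 0.668, -0.003]
ft_force: [-0.4, -0.3, 0.4]
finger_gap: 0.0872
```

Run:
```python
from h import *
goal([.518,.336,.2],np.radians(100.1))
```

```text
opt 0 [-0.0056 -0.0055 -1.8559]
  opt 1 [-0.005   0.0052  1.2857]
tcp [0.5153 0.3388 0.1991] j [0.4  0.57 1.49 0.   1.08 0.51] gap 0.0872 t 9.93
trans [-0.0025  0.0029 -0.0009] twist [-0.005   0.0052  1.2857]
```

Emit:
move_arm:
  translation:
    - [0,0,0]
    - [0,0,0]
    - [0,0,0]
    - [0,0,0]
    - [0,0,0]
    - [0,0,0]
    - [0,0,0]
    - [0,0,0]
  twist:
    - [0,0,0.18]
    - [0,0,0.36]
    - [0,0,0.54]
    - [0,0,0.72]
    - [0,0,0.9]
    - [0,0,1.08]
    - [0,0,1.285]
    - [0,0,1.285]

```text
t: 10.92
tcp_pos: [0.5145, 0.3384, 0.1972]
orientation: [0.0, 0.996, 0.089, -0.005]
ft_force: [0.3, 0.2, 0.4]
finger_gap: 0.0872
```

Run:
```python
from h import *
goal([.518,.336,.2],np.radians(100.1))
d=imaging.capture("wrist");cv2.imwrite("pics/w5.png",d["color"]);s=robot.read_state()
def T(p,r):
    M=np.eye(4);M[:3,:3]=r.as_matrix();M[:3,3]=p;return M
X=d["extrinsics"]@T(s["tcp_pos"],rot(s)); np.save("X.npy",X);print(X.round(4).tolist())
q=R.from_quat([.125,.992,0,-.001]) # xyzw
d["extrinsics"]=X@np.linalg.inv(T([.6008,-.0506,.2017],q))
f=lambda c:((c[0]+.5)/3.5-.5+170,(c[1]+.5)/3.5-.5+115)
A=np.array([ray(d,f(c),.036) for c in[(98,130),(136,130),(152,422),(120,422)]])
B=np.array([ray(d,f(c),.036) for c in[(630,128),(668,128),(646,420),(614,420)]])
print(A.round(4),B.round(4));a,b=A.mean(0),B.mean(0);print((a+b)/2,np.linalg.norm(a-b),np.degrees(np.arctan2(*(b-a)[1::-1])))
C=np.array([ray(d,f(c),.042) for c in[(20,36),(745,36)]]);print(C.round(4),np.linalg.norm(C[0]-C[1]))
print("dish",ray(d,f((378,258)),.02),"circ",ray(d,f((384,255)),.006))
```

```text
opt 0 [-1.6300e-02 -2.0000e-04 -3.1398e+00]
  opt 1 [-0.0001  0.0104  0.0017]
tcp [0.5145 0.3384 0.1972] j [0.4  0.57 1.5  0.   1.08 1.79] gap 0.0872 t 10.93
trans [ 0.003   0.0029 -0.0028] twist [-0.0001  0.0104  0.0017]
[[0.0001, 1.0, 0.0001, -0.0013], [-0.9535, 0.0001, -0.3013, 0.0379], [-0.3013, -0.0, 0.9535, 0.1581], [0.0, 0.0, 0.0, 1.0]]
[[ 0.5407 -0.1102  0.036 ]
 [ 0.5432 -0.1004  0.036 ]
 [ 0.6236 -0.1217  0.036 ]
 [ 0.6213 -0.1306  0.036 ]] [[0.5751 0.0265 0.036 ]
 [0.5776 0.0362 0.036 ]
 [0.6581 0.0157 0.036 ]
 [0.6558 0.0068 0.036 ]]
[ 0.59941191 -0.04722089  0.036     ] 0.1412811099813696 75.87789777349273
[[ 0.5128 -0.1202  0.042 ]
 [ 0.5584  0.0579  0.042 ]] 0.18384743553374633
dish [ 0.59663309 -0.04789799  0.02      ] circ [ 0.59951294 -0.04676208  0.006     ]
```

View pics/w5.png

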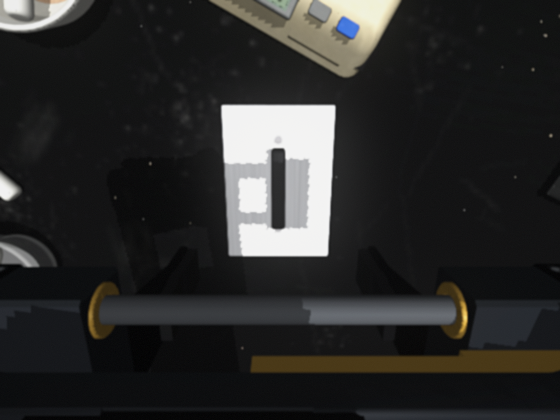

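The wrist view shows the white cover with corners (222,105), (335,105), (328,256) and (229,256). Its grip bar is upright from (278,149) to (278,229).

Run:
```python
from h import *
d=imaging.capture("wrist")
P=np.array([ray(d,c,.008) for c in[(222,105),(335,105),(328.5,256),(229,256)]]);print(P.round(4),P.mean(0))
print([np.linalg.norm(P[i]-P[i-1]).round(4) for i in range(4)],[np.degrees(np.arctan2(*(P[(i+1)%4]-P[i])[1::-1])).round(1) for i in range(4)])
print(ray(d,(278,149),.031),ray(d,(278,229),.031))
goal([.517,.3365,.12],np.radians(100.1))
goal([.517,.3365,.036],np.radians(100.1))
```

```text
[[0.5871 0.4042 0.008 ]
 [0.6063 0.2977 0.008 ]
 [0.4497 0.2678 0.008 ]
 [0.43   0.3763 0.008 ]] [0.51827317 0.33651357 0.008     ]
[np.float64(0.1595), np.float64(0.1082), np.float64(0.1595), np.float64(0.1103)] [np.float64(-79.7), np.float64(-169.2), np.float64(100.3), np.float64(10.0)]
[0.55852226 0.34453099 0.031     ] [0.48022997 0.33029398 0.031     ]
  opt 0 [-1.4300e-02 -6.0000e-04 -3.1385e+00]
  opt 1 [-0.0004  0.0091  0.0031]
tcp [0.5148 0.3385 0.1978] j [0.4  0.57 1.5  0.   1.08 1.79] gap 0.0873 t 11.03
trans [0.0025 0.0024 0.0778] twist [-0.0004  0.0091  0.0031]
  opt 0 [-1.4300e-02 -6.0000e-04 -3.1385e+00]
  opt 1 [-0.0004  0.0091  0.0031]
tcp [0.5148 0.3385 0.1978] j [0.4  0.57 1.5  0.   1.08 1.79] gap 0.0873 t 11.03
trans [0.0033 0.0024 0.1618] twist [-0.0004  0.0091  0.0031]
```

Emit:
move_arm:
  translation:
    - [0.004,0.002,0.05]
    - [0.004,0.002,0.1]
    - [0.004,0.002,0.12]
    - [0.004,0.002,0.12]
  twist:
    - [0,0.009,0.001]
    - [0,0.009,0.001]
    - [0,0.009,0.001]
    - [0,0.009,0.001]
  claw: 0

```text
t: 11.52
tcp_pos: [0.5164, 0.3364, 0.0754]
orientation: [0.001, 0.996, 0.09, -0.003]
ft_force: [-0.1, -0.0, -0.1]
finger_gap: 0.0549
```

Run:
```python
from h import *
goal([.5183,.3368,.033],np.radians(100.2))
```

```text
opt 0 [-8.2000e-03  1.2000e-03 -3.1397e+00]
  opt 1 [0.0008 0.0052 0.0019]
tcp [0.5164 0.3364 0.0754] j [0.4  0.74 1.57 0.   0.83 1.79] gap 0.0549 t 11.53
trans [ 0.0021 -0.0001  0.0424] twist [0.0008 0.0052 0.0019]
```

Emit:
move_arm:
  translation:
    - [0.002,0,0.02]
    - [0.002,0,0.038]
    - [0.002,0,0.042]
    - [0.002,0,0.042]
    - [0.002,0,0.042]
  twist:
    - [0,0.005,0.002]
    - [0,0.005,0.002]
    - [0,0.005,0.002]
    - [0,0.005,0.002]
    - [0,0.005,0.002]

```text
t: 12.15
tcp_pos: [0.5187, 0.337, 0.0342]
orientation: [0.0, 0.996, 0.089, 0.001]
ft_force: [-0.5, -0.5, 0.4]
finger_gap: 0.0435
```

Emit:
move_arm:
  translation:
    - [0,0,0]
    - [0,0,0]
    - [0,0,0]
    - [0,0,0]
    - [0,0,0]
    - [0,0,0]
  twist:
    - [0,0,0]
    - [0,0,0]
    - [0,0,0]
    - [0,0,0]
    - [0,0,0]
    - [0,0,0]
  claw: -1

```text
t: 12.9
tcp_pos: [0.5188, 0.3372, 0.0344]
orientation: [-0.0, 0.996, 0.089, 0.001]
ft_force: [-0.4, 1.3, 0.8]
finger_gap: 0.0133
```

Emit:
move_arm:
  translation:
    - [0,0,-0.03]
    - [0,0,-0.06]
    - [0,0,-0.09]
    - [0,0,-0.1]
    - [0,0,-0.1]
  twist:
    - [0,0,0]
    - [0,0,0]
    - [0,0,0]
    - [0,0,0]
    - [0,0,0]

```text
t: 13.52
tcp_pos: [0.5185, 0.337, 0.1342]
orientation: [0.0, 0.996, 0.089, 0.001]
ft_force: [0.6, -0.5, -3.6]
finger_gap: 0.0135
```

Run:
```python
from h import *
goal([.6008,-.0495,.133],np.radians(-14.1))
d=imaging.capture("wrist");cv2.imwrite("pics/w6.png",d["color"])
d=imaging.capture("top");cv2.imwrite("pics/t6.png",d["color"])
```

```text
opt 0 [ 0.0012 -0.0012 -1.1467]
  opt 1 [-1.4000e-03 -1.3000e-03  1.9949e+00]
tcp [0.5185 0.337  0.1342] j [ 0.4   0.66  1.54 -0.    0.94  1.79] gap 0.0135 t 13.53
trans [0.0125 0.3949 0.0014] twist [ 0.0012 -0.0012 -1.1467]
```

View pics/w6.png

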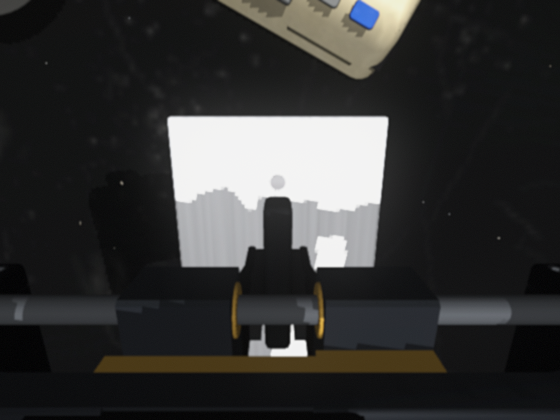

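View pics/t6.png

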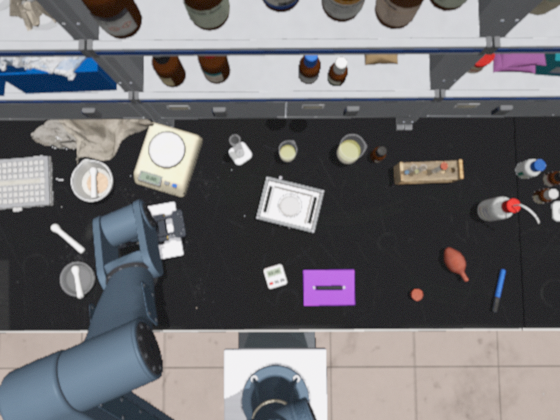

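The cover is held by its bar at (278,200–345), level, plate top edge at row 117. In the top view the bystanders are unmoved and the dish is on its circle at (290,205).

Emit:
move_arm:
  translation:
    - [0.012,0.05,0]
    - [0.012,0.1,0]
    - [0.012,0.15,0]
    - [0.012,0.2,0]
    - [0.012,0.25,0]
    - [0.012,0.3,0]
    - [0.012,0.35,0]
    - [0.012,0.395,0]
  twist:
    - [0,0,-0.16]
    - [0,0,-0.32]
    - [0,0,-0.48]
    - [0,0,-0.64]
    - [0,0,-0.8]
    - [0,0,-0.96]
    - [0,0,-1.1]
    - [0,0,-1.147]

```text
t: 14.62
tcp_pos: [0.5987, -0.0517, 0.1315]
orientation: [-0.001, 0.788, 0.616, -0.002]
ft_force: [0.0, -0.4, -2.2]
finger_gap: 0.014
```

Run:
```python
from h import *
goal([.6008,-.0495,.11],np.radians(-14.1))
```

```text
opt 0 [-0.0038  0.0013  0.0017]
  opt 1 [-2.1000e-03 -5.9000e-03 -3.1399e+00]
tcp [ 0.5987 -0.0517  0.1315] j [-0.27  0.64  1.59 -0.    0.92 -0.03] gap 0.014 t 14.62
trans [0.0027 0.0016 0.0215] twist [-0.0038  0.0013  0.0017]
```

Emit:
move_arm:
  translation:
    - [0.003,0.002,0.015]
    - [0.003,0.002,0.03]
    - [0.003,0.002,0.036]
    - [0.003,0.002,0.036]
  twist:
    - [-0.004,0.001,0.002]
    - [-0.004,0.001,0.002]
    - [-0.004,0.001,0.002]
    - [-0.004,0.001,0.002]

```text
t: 15.12
tcp_pos: [0.6003, -0.0478, 0.0945]
orientation: [-0.001, 0.788, 0.616, -0.001]
ft_force: [-0.0, -0.1, -2.5]
finger_gap: 0.0134
```

Run:
```python
from h import *
goal([.6008,-.0495,.0714],np.radians(-14.1))
for n in("top","side","wrist"):
    d=imaging.capture(n);cv2.imwrite(f"pics/{n}7.png",d["color"])
    if n=="top":cv2.imwrite("pics/top7c.png",cv2.resize(d["color"][165:245,240:340],None,fx=7,fy=7,interpolation=cv2.INTER_CUBIC))
    if n=="side":cv2.imwrite("pics/side7c.png",cv2.resize(d["color"][180:280,250:360],None,fx=6,fy=6,interpolation=cv2.INTER_CUBIC))
```

```text
opt 0 [-0.0023  0.0002  0.0015]
  opt 1 [-3.0000e-04 -3.7000e-03 -3.1401e+00]
tcp [ 0.6003 -0.0478  0.0945] j [-0.26  0.7   1.61 -0.    0.84 -0.02] gap 0.0134 t 15.12
trans [-0.0015  0.0009  0.0231] twist [-0.0023  0.0002  0.0015]
```

View pics/top7c.png

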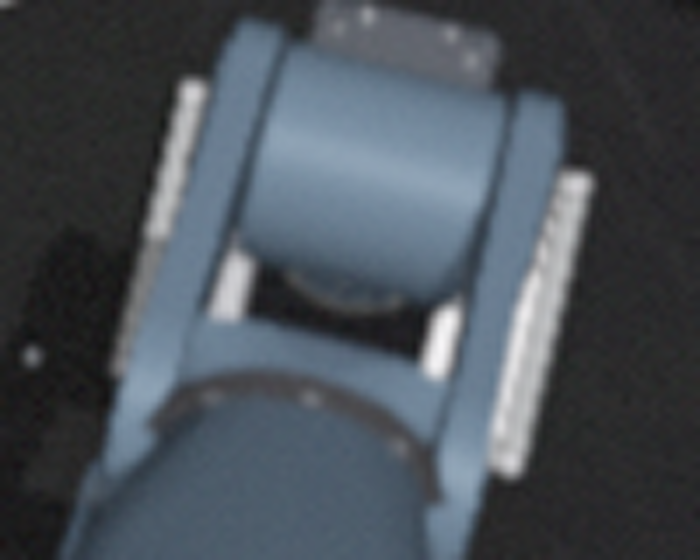

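View pics/side7c.png

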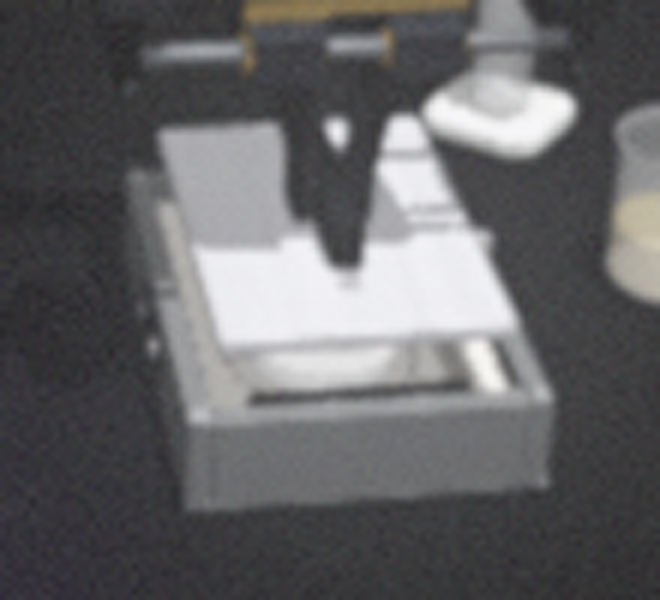

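View pics/wrist7.png

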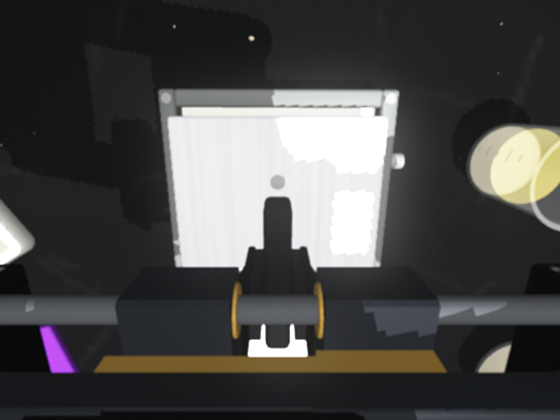

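The wrist view shows the rim's +y corners at about (159,91) and (398,91), and the cover's +y corners at (168,117) and (388,117). I'll enlarge to measure them.

Run:
```python
import cv2
a=cv2.imread("pics/wrist7.png")
A=cv2.resize(a[80:140,150:220],None,fx=8,fy=8,interpolation=cv2.INTER_CUBIC)
B=cv2.resize(a[80:140,345:415],None,fx=8,fy=8,interpolation=cv2.INTER_CUBIC)
cv2.imwrite("pics/w7A.png",A);cv2.imwrite("pics/w7B.png",B)
```

```text
(no output)
```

View pics/w7A.png

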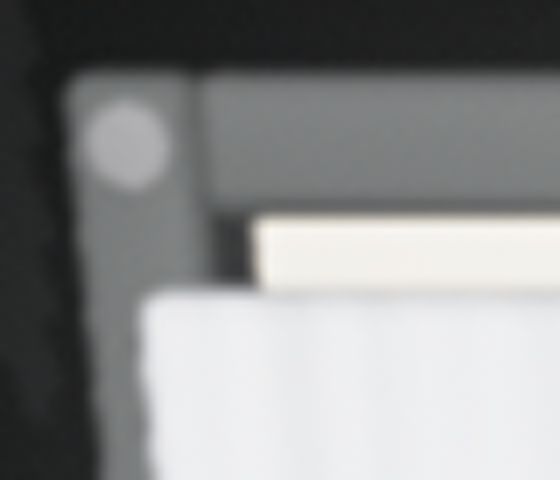

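View pics/w7B.png

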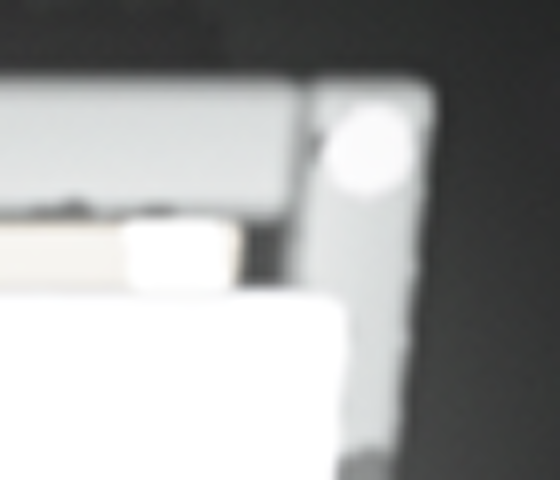

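Run:
```python
from h import *
d=imaging.capture("wrist");s=robot.read_state();r=rot(s)
def tool(uv,z): return r.inv().apply(ray(d,uv,z)-s["tcp_pos"])
zc=s["tcp_pos"][2]-.0344+.008;print(zc)
for n,z,uv in(("rimA",.042,(157.8,88.8)),("rimB",.042,(398.9,89.3)),("inA",.042,(175.2,105.2)),("inB",.042,(381.4,106.4)),("covA",zc,(167.3,116.2)),("covB",zc,(387.9,116.6))):print(n,tool(uv,z).round(4))
```

```text
0.06974793342579261
rimA [ 0.0916 -0.0654  0.054 ]
rimB [0.0914 0.0688 0.0542]
inA [ 0.0829 -0.0565  0.054 ]
inB [0.0823 0.0599 0.0542]
covA [ 0.0777 -0.0526  0.0263]
covB [0.0776 0.0551 0.0265]
```

Emit:
move_arm:
  translation:
    - [0.0012,0.0005,0.005]
    - [0.0012,0.0005,0.01]
    - [0.0012,0.0005,0.015]
    - [0.0012,0.0005,0.018]
    - [0.0012,0.0005,0.018]
    - [0.0012,0.0005,0.018]
  twist:
    - [-0.0023,0,0]
    - [-0.0023,0,0]
    - [-0.0023,0,0]
    - [-0.0023,0,0]
    - [-0.0023,0,0]
    - [-0.0023,0,0]

```text
t: 16.08
tcp_pos: [0.6026, -0.0479, 0.0782]
orientation: [0.002, 0.788, 0.615, 0.001]
ft_force: [0.8, -0.9, -1.6]
finger_gap: 0.0138
```

Run:
```python
from h import *
goal([.6008,-.0495,.0714],np.radians(-14.1))
d=imaging.capture("wrist");cv2.imwrite("pics/w8.png",cv2.resize(d["color"][60:280,140:420],None,fx=2.8,fy=2.7,interpolation=cv2.INTER_CUBIC))
d=imaging.capture("side");cv2.imwrite("pics/s8.png",cv2.resize(d["color"][180:280,250:360],None,fx=6,fy=6,interpolation=cv2.INTER_CUBIC))
```

```text
opt 0 [0.004  0.0003 0.0005]
  opt 1 [-5.0000e-04  6.3000e-03 -3.1411e+00]
tcp [ 0.6026 -0.0479  0.0782] j [-0.26  0.72  1.61 -0.    0.8  -0.02] gap 0.0138 t 16.07
trans [-0.002  -0.0014  0.0068] twist [0.004  0.0003 0.0005]
```

View pics/w8.png

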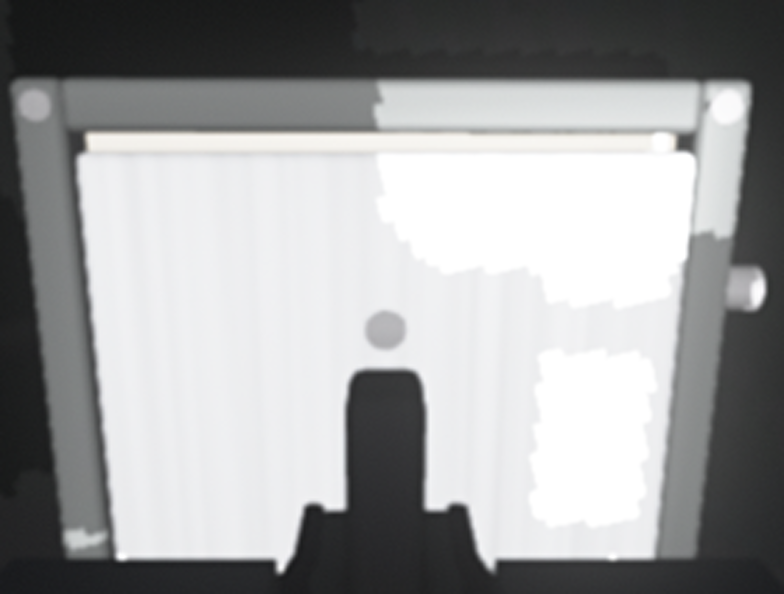

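View pics/s8.png

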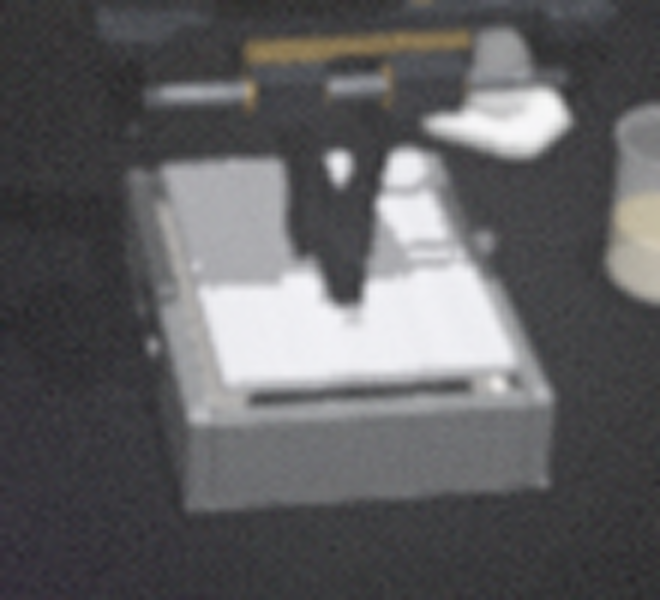

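The cover is now about 9 mm above the seals, with corners in the crop at (77,153) and (695,153) and rim outer corners at (12,80) and (750,82). I'll recheck the centring.

Run:
```python
from h import *
d=imaging.capture("wrist");s=robot.read_state();r=rot(s)
f=lambda c:((c[0]+.5)/2.8-.5+140,(c[1]+.5)/2.7-.5+60)
def tool(uv,z): return r.inv().apply(ray(d,f(uv),z)-s["tcp_pos"])
zc=s["tcp_pos"][2]-.0344+.008;print(zc,s["tcp_pos"])
for n,z,uv in(("rimA",.042,(12,80)),("rimB",.042,(750,82)),("inA",.042,(66,130)),("inB",.042,(699,131)),("covA",zc,(77,153)),("covB",zc,(695,153))):print(n,tool(uv,z).round(4))
```

```text
0.051895800329394774 [ 0.60260821 -0.04782438  0.0782958 ]
rimA [ 0.0903 -0.0661  0.036 ]
rimB [0.09   0.0673 0.0365]
inA [ 0.0813 -0.0573  0.036 ]
inB [0.0812 0.059  0.0365]
covA [ 0.0774 -0.0524  0.0262]
covB [0.0775 0.0554 0.0266]
```

Emit:
move_arm:
  translation:
    - [0.0003,-0.0008,0.002]
    - [0.0003,-0.0008,0.004]
    - [0.0003,-0.0008,0.006]
    - [0.0003,-0.0008,0.006]
  twist:
    - [0.004,0,0]
    - [0.004,0,0]
    - [0.004,0,0]
    - [0.004,0,0]

```text
t: 16.73
tcp_pos: [0.6017, -0.0473, 0.072]
orientation: [-0.0, 0.788, 0.615, -0.0]
ft_force: [-0.5, -0.4, -3.5]
finger_gap: 0.0141
```

Run:
```python
from h import *
goal([.6008,-.0495,.0714],np.radians(-14.1))
s=robot.read_state();print(s["ft_force"],s["torque"])
d=imaging.capture("wrist");cv2.imwrite("pics/w9.png",cv2.resize(d["color"][60:280,140:420],None,fx=2.8,fy=2.7,interpolation=cv2.INTER_CUBIC))
```

```text
opt 0 [-0.0004  0.0003  0.0006]
  opt 1 [-5.000e-04 -6.000e-04 -3.141e+00]
tcp [ 0.6017 -0.0473  0.072 ] j [-0.26  0.73  1.61 -0.    0.8  -0.02] gap 0.0141 t 16.73
trans [-0.0023 -0.0004  0.0006] twist [-0.0004  0.0003  0.0006]
[-0.47652856 -0.35449401 -3.51360814] [-0.09487816  0.0508758  -0.01954452]
```

View pics/w9.png

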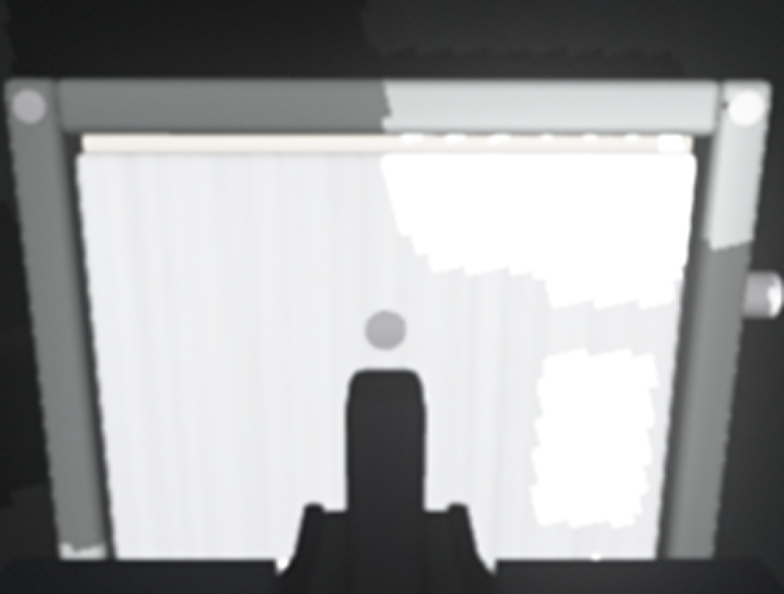

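The cover is now inside the mouth, with gaps of about 16 px left, 20 px right and 21 px at the +y end, so roughly 3 mm each. It isn't resting on the seals yet.

Emit:
move_arm:
  translation:
    - [0,0,0.001]
    - [0,0,0.001]
  twist:
    - [0,0,0]
    - [0,0,0]

```text
t: 17.02
tcp_pos: [0.6018, -0.0474, 0.0711]
orientation: [0.0, 0.788, 0.615, -0.0]
ft_force: [-0.7, -0.0, -3.5]
finger_gap: 0.0137
```

Emit:
move_arm:
  translation:
    - [0,0,0.001]
    - [0,0,0.001]
  twist:
    - [0,0,0]
    - [0,0,0]

```text
t: 17.27
tcp_pos: [0.6019, -0.0473, 0.0704]
orientation: [0.0, 0.788, 0.615, -0.0]
ft_force: [-1.3, 1.1, -0.2]
finger_gap: 0.0137
```

It has made contact, since the carried weight is gone from the wrist reading. I'm releasing it.

Emit:
move_arm:
  translation:
    - [0,0,0]
    - [0,0,0]
    - [0,0,0]
    - [0,0,0]
  twist:
    - [0,0,0]
    - [0,0,0]
    - [0,0,0]
    - [0,0,0]
  claw: -0.2

```text
t: 17.77
tcp_pos: [0.602, -0.0473, 0.0704]
orientation: [0.0, 0.788, 0.615, -0.0]
ft_force: [-0.7, 0.4, -0.6]
finger_gap: 0.0339
```

Emit:
move_arm:
  translation:
    - [0,0,-0.03]
    - [0,0,-0.08]
    - [0,0,-0.13]
    - [0,0,-0.13]
    - [0,0,-0.13]
  twist:
    - [0,0,0]
    - [0,0,0]
    - [0,0,0]
    - [0,0,0]
    - [0,0,0]

```text
t: 18.4
tcp_pos: [0.6014, -0.0471, 0.2001]
orientation: [-0.0, 0.788, 0.615, -0.0]
ft_force: [-0.3, 0.3, -0.1]
finger_gap: 0.0351
```

Run:
```python
from h import *
goal([.6008,-.0495,.2],np.radians(-14.1))
d=imaging.capture("wrist");cv2.imwrite("pics/w10.png",cv2.resize(d["color"][80:290,140:420],None,fx=2.8,fy=2.8,interpolation=cv2.INTER_CUBIC))
d=imaging.capture("side");cv2.imwrite("pics/s10.png",cv2.resize(d["color"][180:280,250:360],None,fx=6,fy=6,interpolation=cv2.INTER_CUBIC))
```

```text
opt 0 [-0.0007  0.0004  0.0007]
  opt 1 [-6.0000e-04 -1.1000e-03 -3.1409e+00]
tcp [ 0.6014 -0.0471  0.2001] j [-0.26  0.55  1.53 -0.    1.06 -0.02] gap 0.0351 t 18.4
trans [-0.0024  0.      0.0001] twist [-0.0007  0.0004  0.0007]
```

View pics/w10.png

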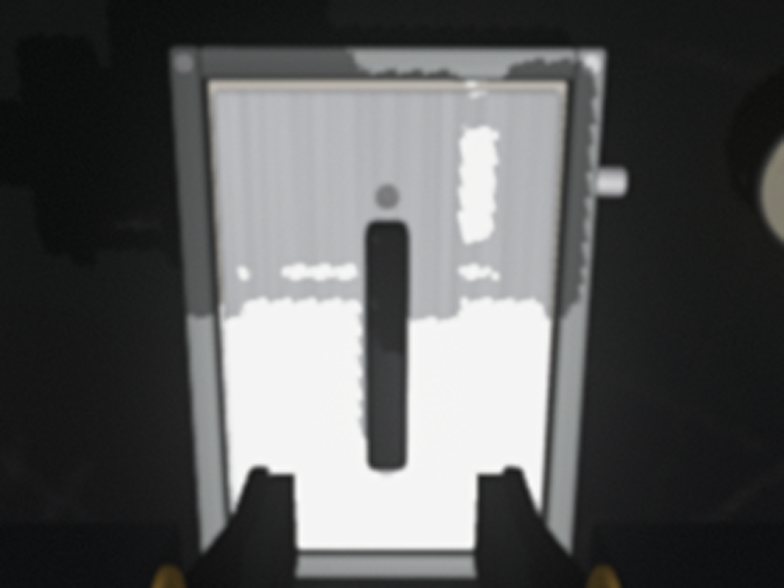

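View pics/s10.png

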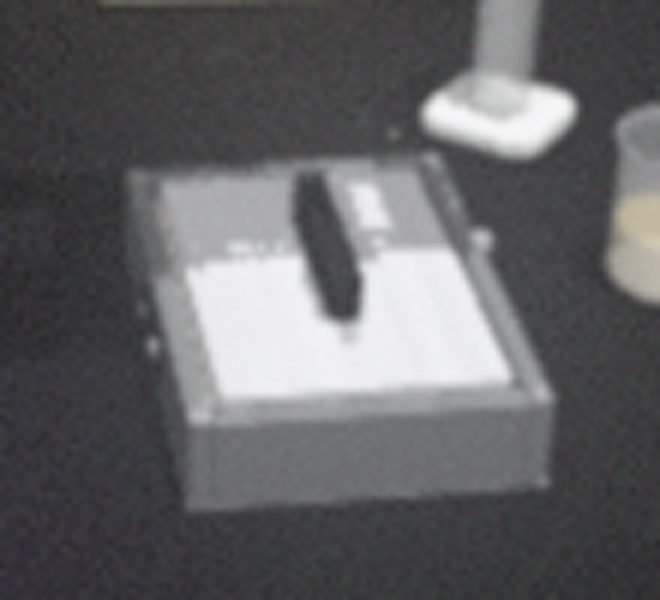

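The cover lies centred in the mouth (crop corners (207,82) and (568,82), bar upright) and is still raised on the seals. Next I press the ends with closed fingers, after checking the cylinder clearance first.

Run:
```python
from h import *
d=imaging.capture("top");cv2.imwrite("pics/t11.png",cv2.resize(d["color"][120:250,210:370],None,fx=4.8,fy=4.5,interpolation=cv2.INTER_CUBIC))
print(ray(d,(240,155),0.01),ray(d,(235,140),.186))
```

```text
[0.76453139 0.10793489 0.01      ] [0.77025731 0.10704179 0.186     ]
```

View pics/t11.png

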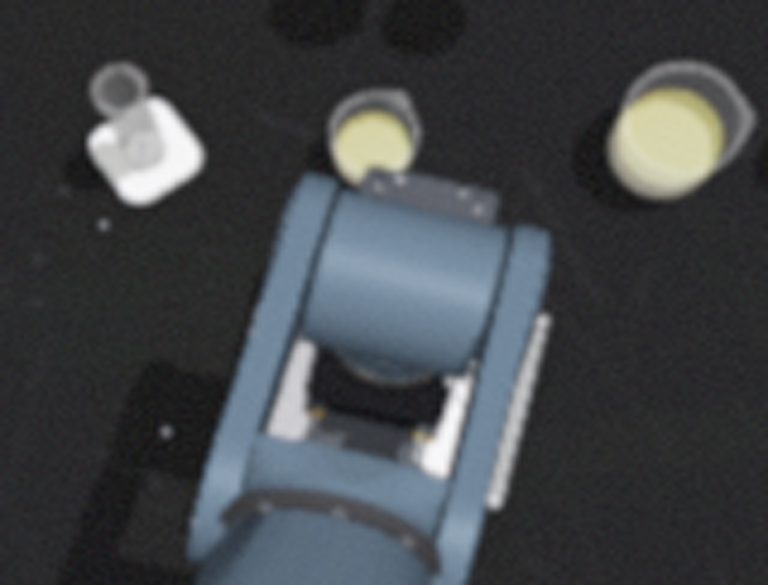

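Emit:
move_arm:
  translation:
    - [0.03,0.001,0.03]
    - [0.064,0.001,0.06]
    - [0.064,0.001,0.1]
    - [0.064,0.001,0.12]
    - [0.064,0.001,0.12]
    - [0.064,0.001,0.12]
  twist:
    - [0,0,0]
    - [0,0,0]
    - [0,0,0]
    - [0,0,0]
    - [0,0,0]
    - [0,0,0]
  claw: -1

```text
t: 19.3
tcp_pos: [0.6171, 0.0148, 0.0786]
orientation: [-0.001, 0.788, 0.615, -0.001]
ft_force: [-0.6, 0.3, -0.9]
finger_gap: 0.0004
```

In the top crop the cylinder at (140,150) and the beaker at (372,140) are clear of the arm. The cylinder is about 0.15 m beyond the press point.

Emit:
move_arm:
  translation:
    - [0,0,0.006]
    - [0,0,0.01]
    - [0,0,0.012]
    - [0,0,0.014]
  twist:
    - [0,0,0]
    - [0,0,0]
    - [0,0,0]
    - [0,0,0]

```text
t: 19.8
tcp_pos: [0.6172, 0.0147, 0.065]
orientation: [-0.001, 0.788, 0.615, -0.001]
ft_force: [-0.9, 0.4, 4.6]
finger_gap: 0.0004
```

Emit:
move_arm:
  translation:
    - [0,0,0.001]
    - [0,0,0.002]
    - [0,0,0.003]
    - [0,0,0.004]
  twist:
    - [0,0,0]
    - [0,0,0]
    - [0,0,0]
    - [0,0,0]

```text
t: 20.3
tcp_pos: [0.6173, 0.0149, 0.0612]
orientation: [-0.001, 0.788, 0.615, -0.001]
ft_force: [-1.9, 1.4, 12.2]
finger_gap: 0.0006
```

Emit:
move_arm:
  translation:
    - [0,0,0.001]
    - [0,0,0.002]
    - [0,0,0.002]
    - [0,0,0.002]
  twist:
    - [0,0,0]
    - [0,0,0]
    - [0,0,0]
    - [0,0,0]

```text
t: 20.8
tcp_pos: [0.6173, 0.015, 0.0611]
orientation: [-0.001, 0.788, 0.615, -0.001]
ft_force: [-3.8, 0.4, 16.0]
finger_gap: 0.0006
```

The +y end is home, stopped firmly at 0.0611 under 16 N. Now the −y end.

Emit:
move_arm:
  translation:
    - [0,0,-0.03]
    - [0,0,-0.06]
    - [-0.05,0,-0.06]
    - [-0.1,0,-0.06]
    - [-0.132,0,-0.06]
    - [-0.132,0,-0.04]
    - [-0.132,0,-0.018]
    - [-0.132,0,-0.018]
  twist:
    - [0,0,0]
    - [0,0,0]
    - [0,0,0]
    - [0,0,0]
    - [0,0,0]
    - [0,0,0]
    - [0,0,0]
    - [0,0,0]

```text
t: 21.8
tcp_pos: [0.5838, -0.1129, 0.077]
orientation: [-0.003, 0.788, 0.615, -0.002]
ft_force: [-0.3, 0.3, 0.4]
finger_gap: 0.0005
```

Run:
```python
from h import *
goal([.5855,-.1125,.065],np.radians(-14.1))
d=imaging.capture("side");cv2.imwrite("pics/s12.png",cv2.resize(d["color"][180:280,250:360],None,fx=6,fy=6,interpolation=cv2.INTER_CUBIC))
```

```text
opt 0 [-0.0069 -0.0003  0.0002]
  opt 1 [ 4.0000e-04 -1.0900e-02 -3.1414e+00]
tcp [ 0.5838 -0.1129  0.077 ] j [-0.38  0.72  1.63 -0.    0.8  -0.13] gap 0.0005 t 21.8
trans [0.0008 0.0016 0.012 ] twist [-0.0069 -0.0003  0.0002]
```

View pics/s12.png

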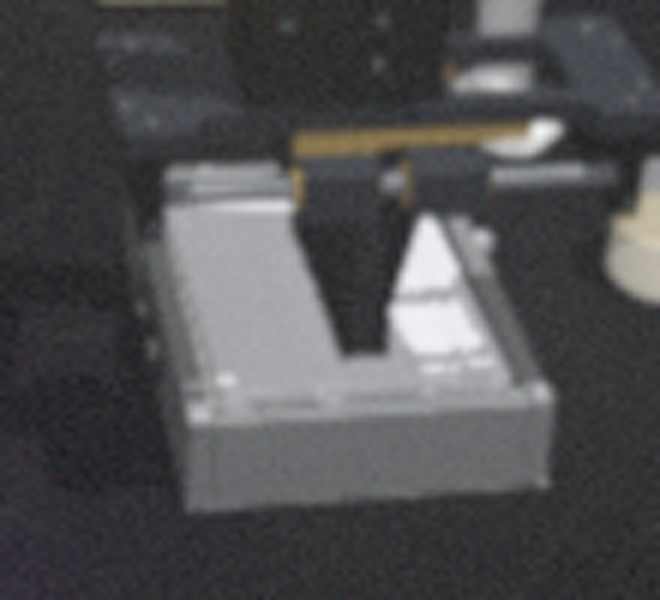

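The fingertips are over the −y end at (362,350), inside the rim, and that end is still raised. Pressing.

Emit:
move_arm:
  translation:
    - [0,0.001,0.006]
    - [0,0.001,0.01]
    - [0,0.001,0.012]
    - [0,0.001,0.013]
    - [0,0.001,0.014]
    - [0,0.001,0.015]
    - [0,0.001,0.016]
  twist:
    - [-0.007,0,0]
    - [-0.007,0,0]
    - [-0.007,0,0]
    - [-0.007,0,0]
    - [-0.007,0,0]
    - [-0.007,0,0]
    - [-0.007,0,0]

```text
t: 22.72
tcp_pos: [0.5857, -0.1134, 0.0622]
orientation: [0.001, 0.788, 0.615, 0.001]
ft_force: [-0.7, -0.7, 4.2]
finger_gap: -0.0
```

Emit:
move_arm:
  translation:
    - [0,0,0.001]
    - [0,0,0.002]
    - [0,0,0.003]
    - [0,0,0.003]
  twist:
    - [0,0,0]
    - [0,0,0]
    - [0,0,0]
    - [0,0,0]

```text
t: 23.22
tcp_pos: [0.5856, -0.1135, 0.0604]
orientation: [0.001, 0.788, 0.615, 0.001]
ft_force: [-2.4, 0.4, 11.7]
finger_gap: 0.0008
```

Emit:
move_arm:
  translation:
    - [0,0,0.001]
    - [0,0,0.002]
    - [0,0,0.0025]
    - [0,0,0.0025]
  twist:
    - [0,0,0]
    - [0,0,0]
    - [0,0,0]
    - [0,0,0]

```text
t: 23.72
tcp_pos: [0.5856, -0.1135, 0.0603]
orientation: [0.002, 0.788, 0.615, 0.001]
ft_force: [-5.7, 1.3, 19.2]
finger_gap: 0.0003
```

Emit:
move_arm:
  translation:
    - [0,0,-0.03]
    - [0,0,-0.06]
    - [0.05,0,-0.06]
    - [0.1,0,-0.06]
    - [0.132,0,-0.06]
    - [0.132,0,-0.04]
    - [0.132,0,-0.01]
    - [0.132,0,-0.01]
  twist:
    - [0,0,0]
    - [0,0,0]
    - [0,0,0]
    - [0,0,0]
    - [0,0,0]
    - [0,0,0]
    - [0,0,0]
    - [0,0,0]

```text
t: 24.72
tcp_pos: [0.6155, 0.0152, 0.0676]
orientation: [-0.001, 0.788, 0.615, -0.001]
ft_force: [-0.0, 0.5, 0.3]
finger_gap: 0.0006
```

Run:
```python
from h import *
goal([.6172,.015,.06],np.radians(-14.1))
```

```text
opt 0 [-0.0027  0.001   0.0012]
  opt 1 [-1.6000e-03 -4.2000e-03 -3.1403e+00]
tcp [0.6155 0.0152 0.0676] j [-0.16  0.75  1.58 -0.    0.81  0.09] gap 0.0006 t 24.73
trans [0.0002 0.0017 0.0076] twist [-0.0027  0.001   0.0012]
```

Both ends are down. I'm re-pressing +y to confirm, then backing off for the final look.

Emit:
move_arm:
  translation:
    - [0,0.001,0.004]
    - [0,0.001,0.006]
    - [0,0.001,0.008]
    - [0,0.001,0.01]
    - [0,0.001,0.011]
    - [0,0.001,0.012]
    - [0,0.001,0.012]
  twist:
    - [-0.002,0,0]
    - [-0.002,0,0]
    - [-0.002,0,0]
    - [-0.002,0,0]
    - [-0.002,0,0]
    - [-0.002,0,0]
    - [-0.002,0,0]

```text
t: 25.6
tcp_pos: [0.617, 0.0147, 0.0603]
orientation: [0.001, 0.788, 0.616, 0.0]
ft_force: [-5.9, 0.0, 23.0]
finger_gap: 0.0004
```

Emit:
move_arm:
  translation:
    - [0,0,-0.03]
    - [0,0,-0.08]
    - [-0.03,0,-0.13]
    - [-0.06,0,-0.16]
    - [-0.06,0,-0.16]
    - [-0.06,0,-0.16]
  twist:
    - [0,0,0]
    - [0,0,0]
    - [0,0,0]
    - [0,0,0]
    - [0,0,0]
    - [0,0,0]

```text
t: 26.35
tcp_pos: [0.6016, -0.0427, 0.2198]
orientation: [0.0, 0.788, 0.615, -0.0]
ft_force: [0.7, 0.8, -1.2]
finger_gap: 0.0006
```

Run:
```python
from h import *
print(robot.read_state()["tcp_pos"])
d=imaging.capture("wrist");cv2.imwrite("pics/w13.png",cv2.resize(d["color"][80:290,140:420],None,fx=2.8,fy=2.8,interpolation=cv2.INTER_CUBIC))
d=imaging.capture("side");cv2.imwrite("pics/s13.png",cv2.resize(d["color"][180:280,250:360],None,fx=6,fy=6,interpolation=cv2.INTER_CUBIC))
```

```text
[ 0.60159877 -0.04272135  0.21982789]
```

View pics/w13.png

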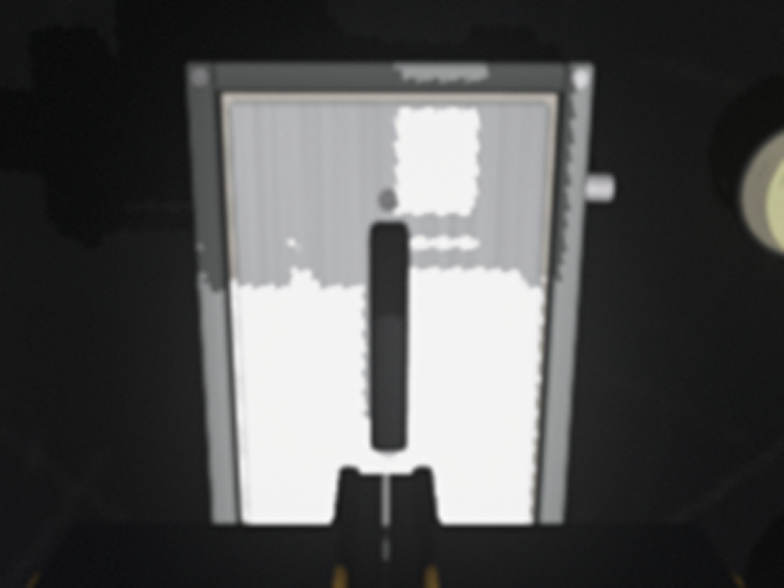

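View pics/s13.png

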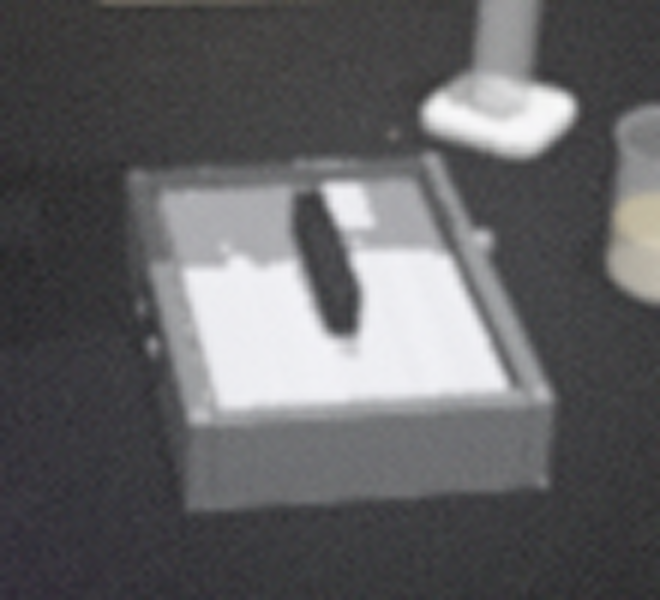

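The wrist crop shows the cover sunk and centred inside the rim, with its top corners at (223,96) and (555,96). The side crop shows it level below the rim, with the beaker and cylinder unmoved. Both ends stopped at the same height (0.0603) under about 20 N, so I'm handing in.

Run:
```python
from bench import robot
print(robot.sign_off())
```

```text
the job is handed in; nothing more can be done
None
```

The dish is in the chamber and the cover is pressed home. I handed the job in at about 26.5 s; sign-off gave no verdict.

I set the dish on the floor circle, let go, and laid the white cover, grip bar up, on the two raised seals. Then I pressed the +y end, the −y end and the +y end again with closed fingers.

**Last checks:**
- **Cover:** both ends stopped at the same tool height, 60.3 mm, under 19 and 23 N. The calculated height for fully home is 60 mm. The pictures show it level and centred below the rim.
- **Bystanders:** the beaker and measuring cylinder look unmoved, and the arm is clear of everything.
- **Dish:** I last saw it before the cover went on, about 3 mm off the circle's centre by the wrist camera (12 mm allowed). The closed cover hides it, so I couldn't check it again.

**Disagreement:** the top and wrist cameras put the chamber about 3 mm apart, so I centred the cover by comparing it with the rim in the wrist view.

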